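# Clear, unlock and open the tortilla press

### The arm

A 6-joint arm with a two-finger parallel gripper is mounted at the origin on the work surface. World frame = base frame: x ahead of the robot, y to its left, z up, the work surface at z = 0. Lengths are in m, angles in rad, forces in N, time in s.
With the tool pointing down it reaches from about 0.3 to 0.875 m from the base axis. Payload 6.4 kg.
Tool frame: the origin (TCP) lies midway between the tips of the shut fingers; the grasp point (between the pads) lies 19 mm behind it (ctrl.hold_point_z is the distance from the TCP to the grasp point, in m); z points along the fingers, y is the line along which they close (so a half turn about z gives the same grasp; the last joint's range is limited). The gripper opens to 85 mm and grips with 20 to 120 N. Pads are 22 mm wide; open, the fingers measure 114 mm over their backs; the gripper's body (76 mm by 85 mm) begins 54 mm behind the grasp point. The pads swing forward as they close: fully open they stand 13 mm farther back than shut.
Start: joints at [-1.352, 0.181, 1.607, -0, 1.354, -0.206], TCP at [0.237, -0.524, 0.231] pointing down, gripper open.
Joint ranges: [-2.99, 2.99], [-0.89, 2.07], [0.3, 2.58], [-1.14, 4.28], [0, 2.63], [-3.12, 3.12]. Speed limits (rad/s): [2.57, 2.57, 3.01, 3.14, 3.14, 3.14].

### API

Orientations are given as a unit quaternion [w, x, y, z].
In Python, from bench import ctrl gives the robot as it stands.
- The arm moves only by the tool carry_out, never from a script. Its argument "plan" is text: rows parted by semicolons, each of 6 numbers parted by spaces: the shift along the tool's x, y, z as a fraction of full scale, then the turn, a rotation vector about the tool's x, y, z as a fraction of full scale. A call has exactly 8 rows; each row shifts and turns the commanded pose from where the row before left it, along the tool's axes as they then stand; what a row does not reach is not made up. Full scale, the value 1, is 40 mm for a shift and 0.1 rad for a turn. A row lasts 1/12 s, in which the tool goes at most 41.7 mm and 7.16 degrees, less where a joint would pass 70% of its speed; a pose out of reach is approached as far as the arm can. A call with a number of a shift or a turn outside -1 to 1 is refused whole. A call with a gripper value outside its range is refused whole. "claw" is the gripper's target within -1 to 1 (shut at 1, half-way at 0, fully open at -1), set as the call begins (left out, the last holds). The fingers move at their own pace and stop on an object; the grip force is fixed at half the most. Time passes only in rows, so rows that do not move let the fingers close, or fill a call up. It gives the time, the measured TCP pose, the force, the opening and the grip force at its end, in the units of the state.
- ctrl.get_obs(): the state, without advancing time (a new reading comes with each control period).
- ctrl.camera(name): name is "scene" or "top" or "wrist"; returns a dict with "pixels" (400x640x3 uint8, red, green, blue), "mtx" (3x3 intrinsics, pixels), "R" (3x3) and "t" (3): a world point X has camera coordinates R X + t. Camera axes: x right, y down, z forward; pixel columns grow to the right and rows downward; lengths in m; the calibration is good to about 2 mm. The wrist camera is an equidistant fisheye: a pixel r from the principal point sees the ray r / f radians off the axis. A picture is of the moment at which its call begins. There is no depth.
- ctrl.hand_in(): hands the job in; it is judged then, once.
The state is a dict: "time_s": time; "q": joint angles; "dq": joint speeds; "joint_efforts": joint torques, N m; "eef_pos": TCP position; "eef_rot": TCP orientation; "wrist_force": force on the tool from outside, world axes, zero at the start; "torque": the same for the moment, N m; "opening": opening from 0.0 (shut) to 1.0 (fully open); "grasp_force": force on a finger pad.
Only numpy, scipy, OpenCV 4.12 (cv2) and the standard library are available. Lean on these libraries where they do the work, as an engineer would, in place of code of your own. Each camera call takes 0.05 s, during which the arm holds its last target. There are 200 camera calls.

### The job

Get the tortilla press ready for use: first take the yellow measuring cup off its lid and set it down gently, upright, in the white dish. Then slide the red transport lock on the press all the way back to its end stop, and only after that raise the lid until it stands nearly upright (at least 70 degrees open) and stays there. Leave the other things on the table where they are.

Things in the scene. Friction and masses are not known exactly. Their poses are not given: they have to be found in the camera images.
- press: Cast aluminium tortilla press, fixed to the table, closed at the start. Base plate 250 mm (x) by 265 mm (y), top 22 mm above the table. Origin on the table under the centre of the round plates; its x axis points from the lid's handle bar (front) to the hinge (back), y to its left, z up. Closed, the lid's flat round top (170 mm across, centred over the origin) is 54 mm above the table. The lock track runs along x on its right side at y = -135 mm.
- lid (a joint): Lid hinge angle (rad): 0 closed, grows as the handle bar rises, stop at 1.6. Lid 0.55 kg. The hinge is stiff: the lid stays where it is left; at most about 8 N at the bar lifts it.
- lid_hinge (a point): Point on the lid's hinge axis (parallel to the press's y), at press x = 110 mm, z = 44 mm, y = 0.
- lid_bar (a point): Middle of the lid's black round handle bar: 16 mm thick, along the press's y, held by two arms 80 mm apart (68 mm clear between them), 52 mm of free gap to the lid's edge. From the hinge, closed, it lies 255 mm to press -x and 12 mm up; it swings in a vertical plane about the hinge. The round bar can turn between the fingers.
- lock (a joint): Travel of the transport lock (m): 0 fully locked (towards the handle bar), 0.065 fully unlocked at its end stop (towards the hinge, press +x). Starts at 0 to 0.012. About 3 N of friction; stays where it is left. It must be at its end stop before the lid is raised.
- lock_grip (a point): Point on the lock's red grip, 70 mm above the table. The grip is an upright block 22 mm by 22 mm in plan, from 48 to 88 mm above the table, on a steel carriage 36 mm long; 28 mm wide; a flat steel tongue at its foot reaches over a lug of the lid.
- cup: Yellow plastic measuring cup, loose, standing on the closed lid. Round, 56 mm across at the foot, 60 mm at the rim, 50 mm tall; origin under its foot's centre, z up. A flat handle 18 mm wide, 6 mm thick sticks out at the rim (46 mm above the foot) along the cup's +x to 105 mm from its axis. About 70 g.
- dish: White ceramic dish, loose, 190 mm across at the rim, 26 mm tall, flat inner floor 6 mm above the table and about 145 mm across; origin under its centre. It stands left or right of the press.
- salsa_bowl: Terracotta bowl, 144 mm across, 58 mm tall; origin under its centre. Leave alone; on the other side of the press from the dish.
- tongs: Stainless tongs lying flat, 200 mm long, origin near the middle, on the table. Leave alone.
- rolling_pin: Short wooden rolling pin, 200 mm, on a low rest to the left of the press, 50 mm tall; origin under its centre. Leave alone.
- salt_jar: Glass jar with a steel cap, 64 mm across, 110 mm tall; origin under its centre. Leave alone.
- spatula: Wooden-handled spatula lying flat, 200 mm long. Leave alone.
Not all that is in view belongs to the job. Of the things that look like the cup, the largest one is meant.

How it is judged:
On the way, in this order (a step that is already met when the one before it is completed fails the run):
1. the cup stands upright on the dish's floor, let go (horizontal distance between cup and dish below 0.045 m and z of cup in the frame of dish below 0.014 m and angle between cup's own z axis and vertical below 0.12 rad and linear speed of cup below 0.03 m/s and contact force between the fingers and cup below 0.05 N), for 0.2 s.
2. the lock is at its end stop (value of joint lock above 0.061 m), for 0.2 s.
3. the lid is raised nearly upright (value of joint lid above 1.2 rad), for 0.2 s.
At the end, for the whole second after the job is handed in: The cup stands upright (within 0.12 rad) and still on the floor of the dish, its axis within 45 mm of the dish's centre; the lock is within 4 mm of its unlocked end stop; the lid stands open by more than 1.2 rad (69 degrees) and is at rest (all of step 1 and value of joint lock above 0.061 m and value of joint lid above 1.2 rad and velocity of joint lid between -0.03 and 0.03 rad/s); the robot touches nothing.
It fails at once if the lid is lifted more than 0.08 rad while the lock is not at its end stop (value of joint lid above 0.08 rad and value of joint lock below 0.061 m).
It fails at once if the cup is tipped over (angle between cup's own z axis and vertical above 0.7 rad).
It fails at once if the cup is dropped (falls free faster than 0.6 m/s) (linear speed of cup above 0.6 m/s and contact force between the fingers and cup below 0.01 N).
It fails at once if another thing on the table (bowl, tongs, rolling pin, jar, spatula) is moved more than 40 mm (distance of any of salsa_bowl, tongs, rolling_pin, salt_jar, spatula from where it was at the start of the episode above 0.04 m).
It also fails if it takes over 72 s, if anything falls off the work surface, if the arm or the gripper's body presses on something with over 40 N, if the wrist force passes 120 N, or if a joint passes its speed limit or range.

## Working session

There is one attempt and no reset: what is moved stays moved. The work goes in short steps, Python scripts to look and compute and a tool call to move; the robot and the scene stay as the last step left them, time stands still between calls to the robot, and variables do not carry over. Pictures are saved under pics/ and viewed, at most 12 in all, crops included, and the job is handed in when it is done.

Besides the shell and the picture viewer there is one more tool, called after ">>>" as name(argument=value, ...), one argument or row to a line, values as JSON. carry_out: Moves the arm, as the interface text tells. Shift numbers are shares of 40 mm and turn numbers shares of 0.1 rad, none past 1 either way. Its arguments: {"type":"object","properties":{"plan":{"type":"string"},"claw":{"type":"number"}},"required":["plan"]}

```bash
mkdir -p pics
cat > h.py <<'E'
import numpy as np, cv2
from bench import ctrl
def snap(n,f):
    c=ctrl.camera(n); cv2.imwrite('pics/'+f,c['pixels'][:,:,::-1]); np.savez('pics/'+f+'.npz',**c); return c
def load(f): return np.load('pics/'+f+'.npz')
def px(c,u,v,z):
    "pinhole pixel -> world point at height z"
    d=c['R'].T@np.linalg.solve(c['mtx'],[u,v,1.]); o=-c['R'].T@c['t']; return o+d*(z-o[2])/d[2]
def proj(c,X):
    p=c['mtx']@(c['R']@np.array(X)+c['t']); return p[:2]/p[2]
E
python3 - <<'E'
from h import *
for n in('top','scene'):
    c=snap(n,n+'0.png'); print(c['mtx'],-c['R'].T@c['t'])
print(ctrl.get_obs())
E
```

```text
[[388.13586811   0.         325.99082834]
 [  0.         388.13586811 197.08028885]
 [  0.           0.           1.        ]] [ 0.44326941 -0.00824718  1.0850178 ]
[[472.59984295   0.         318.04645541]
 [  0.         472.59984295 203.73764132]
 [  0.           0.           1.        ]] [1.18382617 0.22917688 1.22655392]
{'time_s': 0.1, 'q': array([-1.35229002e+00,  1.81519073e-01,  1.60789878e+00, -1.00860924e-05,
        1.35382249e+00, -2.06313315e-01]), 'dq': array([ 0.00034255,  0.00011975, -0.00279987, -0.00166233,  0.00135026,
        0.00101272]), 'joint_efforts': array([ 8.40971393e-05, -4.45882380e+01, -3.52237594e+01, -2.45848341e-04,
        4.19527831e-03, -1.60385974e-05]), 'eef_pos': array([ 0.23688449, -0.52338509,  0.23044929]), 'eef_rot': array([-8.23800441e-04,  9.77525165e-01,  2.10817158e-01, -9.94635920e-06]), 'wrist_force': array([-0.06955819,  0.3104959 ,  0.18240075]), 'torque': array([ 0.00991369,  0.03327798, -0.01423883]), 'grasp_force': 0.0, 'opening': 1.0015445612774583}
```

View pics/top0.png

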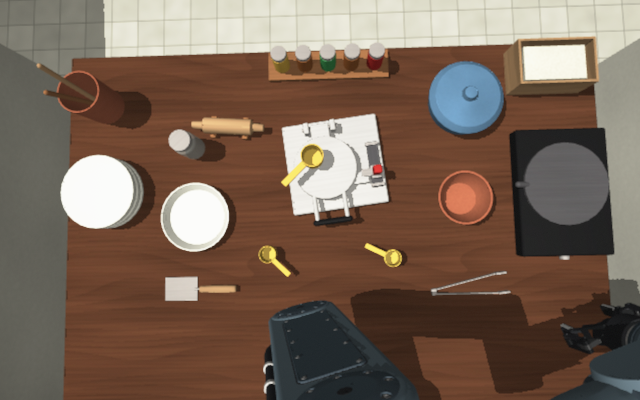

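View pics/scene0.png

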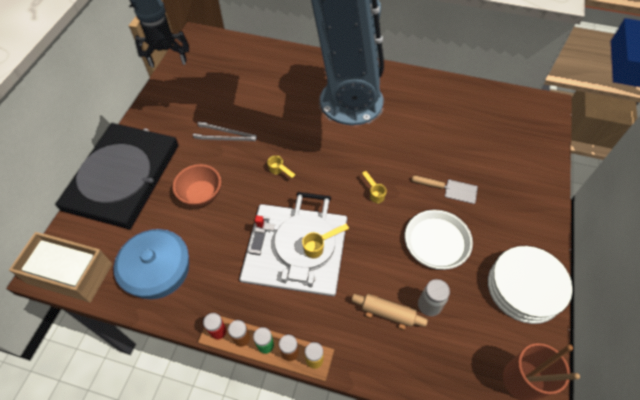

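The top view shows three yellow cups: (312,156) on the press lid, and (268,254) and (393,257) on the table. The one at (312,156) is the largest and stands on the lid, so it fits. I'll confirm it in an enlarged crop. The dish is at (195,217), the lock's red grip at (377,170), the bar at (333,220) and the bowl at (466,197).

Run:
```python
import cv2
a=cv2.imread('pics/top0.png')[100:275,255:415]
cv2.imwrite('pics/crop0.png',cv2.resize(a,None,fx=3.4,fy=3.4,interpolation=cv2.INTER_CUBIC))
```

```text
(no output)
```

View pics/crop0.png

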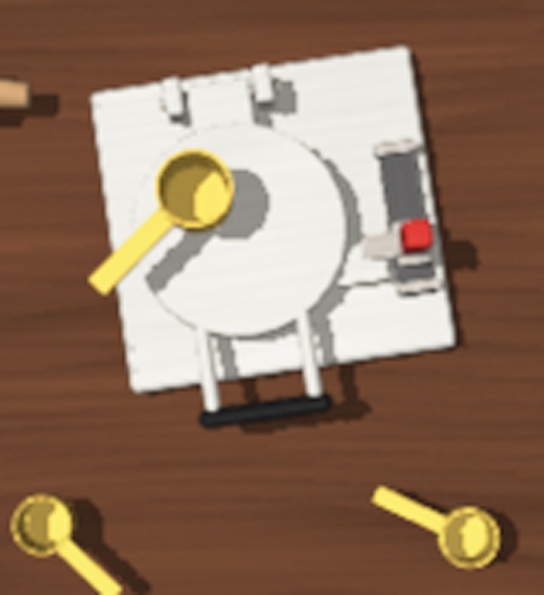

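The crop confirms it: the lid cup, rim (195,189) in the crop with its handle towards (98,285), is clearly larger than the two on the table. The red grip is at crop (416,235) and the bar at (265,410).

Run:
```python
from h import *
c=load('top0.png'); s=load('scene0.png')
P=lambda u,v,z:px(c,255+u/3.4,100+v/3.4,z)
k=[P(*q,.022) for q in((92,95),(408,47),(455,345),(134,391))]
m=np.mean(k,0); ex=(k[0]+k[1]-k[2]-k[3])[:2]; yaw=np.arctan2(ex[1],ex[0]); ey=(k[0]+k[3]-k[1]-k[2])[:2]
print('base',m,np.degrees(yaw),np.linalg.norm(ex)/2,np.linalg.norm(ey)/2, np.degrees(np.arctan2(-ey[0],ey[1])))
cup=P(195,189,.104);he=P(98,285,.1);print('cup',cup,he,np.linalg.norm(he-cup),'yaw',np.arctan2(*(he-cup)[1::-1]))
print('grip',P(416,235,.088),'bar',P(265,410,.06),'lid c',P(240,229,.054))
d=c['pixels'].astype(int)
mask=(d.min(2)>150).astype(np.uint8); mask[:, :155]=0; mask[:,235:]=0;mask[:180]=0;mask[255:]=0
ct=max(cv2.findContours(mask,0,2)[0],key=cv2.contourArea);(u,v),r=cv2.minEnclosingCircle(ct)
print('dish',u,v,r,px(c,u,v,.026),px(c,u+r,v,.026)-px(c,u,v,.026))
# scene-view checks
print('scene proj cup,grip,dish,bar',proj(s,cup),proj(s,P(416,235,.088)),proj(s,px(c,u,v,.026)),proj(s,P(265,410,.06)))
d=c['pixels'];y=np.argwhere((d[...,0]>190)&(d[...,2]<110)&(d[...,1]>140));
r=np.argwhere((d[160:185,365:392,0]>150)&(d[160:185,365:392,1]<70)).mean(0);print('red px',r+[160,365])
print('jar',px(c,181,141,.11),'pin',px(c,228,127,.05), 'bowl',px(c,466,197,.058))
```

```text
base [ 0.61152    -0.01267937  0.022     ] 7.046049587052082 0.2461431886591348 0.2614530176468911 6.9718713561234
cup [0.62224547 0.04485893 0.104     ] [0.5519656  0.11956884 0.1       ] 0.10264906747845075 yaw 2.3256498330544155
grip [ 0.58537647 -0.12150913  0.088     ] bar [ 0.45572492 -0.00358364  0.06      ] lid c [0.5985753  0.01272348 0.054     ]
dish 194.45301818847656 216.5570526123047 34.750972747802734 [0.47591586 0.37665238 0.026     ] [-0.00222518 -0.0960219   0.        ]
scene proj cup,grip,dish,bar [312.38572829 239.62654888] [259.23139629 216.49188749] [438.24464182 237.147159  ] [312.93384443 194.42187429]
red px [168.59016393 377.40983607]
jar [0.66803934 0.38134448 0.11      ] pin [0.7169855  0.27629078 0.05      ] bowl [ 0.50967901 -0.35514155  0.058     ]
```

>>> carry_out(
  plan="0 0 0 0 0 -1;0 0 0 0 0 -1;0 0 0 0 0 -1;0 0 0 0 0 -1;0 0 0 0 0 -1;0 0 0 0 0 -1;0 0 0 0 0 -1;0 0 0 0 0 -1",
  claw=-1,
)

```text
time_s: 0.77
eef_pos: [0.2369, -0.5236, 0.2308]
eef_rot: [-0.0, 0.817, 0.577, 0.0]
wrist_force: [0.6, 0.3, 0.4]
opening: 0.999
grasp_force: 0.0
```

>>> carry_out(
  plan="0 0 0 0 0 -1;0 0 0 0 0 -1;0 0 0 0 0 -1;0 0 0 0 0 -1;0 0 0 0 0 -1;0 0 0 0 0 -1;0 0 0 0 0 -1;0 0 0 0 0 -1",
)

```text
time_s: 1.43
eef_pos: [0.2369, -0.5236, 0.2308]
eef_rot: [-0.0, 0.528, 0.849, 0.0]
wrist_force: [-0.4, 0.6, 1.0]
opening: 1.004
grasp_force: 0.0
```

>>> carry_out(
  plan="0.5 0.8 0 0 0 0;0.5 0.8 0 0 0 0;0.5 0.8 0 0 0 0;0.5 0.8 0 0 0 0;0.5 0.8 0 0 0 0;0.5 0.8 0 0 0 0;0.5 0.8 0 0 0 0;0.5 0.8 0 0 0 0",
)

```text
time_s: 2.1
eef_pos: [0.3973, -0.266, 0.2311]
eef_rot: [-0.0, 0.53, 0.848, 0.0]
wrist_force: [0.7, 0.4, 0.2]
opening: 1.001
grasp_force: 0.0
```

>>> carry_out(
  plan="0.5 0.8 0 0 0 0;0.5 0.8 0 0 0 0;0.5 0.8 0 0 0 0;0.5 0.8 0 0 0 0;0.5 0.8 0 0 0 0;0.5 0.8 0 0 0 0;0.5 0.8 0 0 0 0;0 0 0 0 0 0",
)

```text
time_s: 2.77
eef_pos: [0.5388, -0.0383, 0.231]
eef_rot: [-0.0, 0.528, 0.849, 0.001]
wrist_force: [-1.2, 0.5, -0.2]
opening: 1.004
grasp_force: 0.0
```

```bash
cat >> h.py <<'E'
from scipy.spatial.transform import Rotation as Ro
def to(X):
    "shift in tool axes, in units of 40 mm, from measured TCP to X; tool x yaw"
    o=ctrl.get_obs(); w,x,y,z=o['eef_rot']; A=Ro.from_quat([x,y,z,w]).as_matrix()
    return np.round(A.T@(np.array(X)-o['eef_pos'])/.04,2), round(np.arctan2(A[1,0],A[0,0]),3)
def fpx(c,u,v,z):
    "fisheye pixel -> world point at height z"
    m=c['mtx']; a=np.array([(u-m[0,2])/m[0,0],(v-m[1,2])/m[1,1]]); r=np.hypot(*a)
    d=c['R'].T@np.r_[a/max(r,1e-9)*np.sin(r),np.cos(r)]; o=-c['R'].T@c['t']; return o+d*(z-o[2])/d[2]
E
python3 - <<'E'
from h import *
c=snap('wrist','w1.png'); print(c['mtx'][0],-c['R'].T@c['t']); print(to([.622,.045,.23]))
E
```

```text
[309.70691629   0.         321.05698055] [0.50635504 0.02753312 0.37479691]
(array([0.98, 2.84, 0.02]), np.float64(2.03))
```

View pics/w1.png

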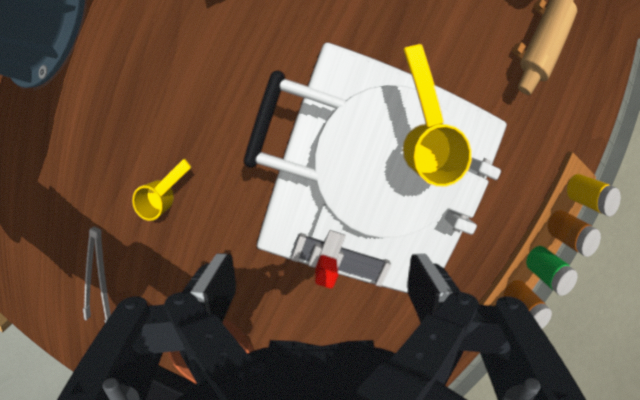

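The wrist view shows the cup rim at about (443,155), its handle end at (413,47), the bar running (277,75)–(250,163) and the red grip at (327,271).

Run:
```python
from h import *
c=load('w1.png'); P=lambda *a:np.round(fpx(c,*a),4)
print('cup',P(443,155,.104),'he',P(413,47,.1),'bar',P(277,75,.056),P(250,163,.056),'mid',P(264,119,.056))
k=[P(u,v,.022) for u,v in((324,43),(506,122),(412,291),(258,247))]; print(k,np.mean(k,0))
d=c['pixels'].astype(int); m=(d[...,0]>170)&(d[...,1]<60)&(d[...,2]<60); m[:, :300]=0;m[:,350:]=0;m[:240]=0;m[300:]=0
a=np.argwhere(m);print('red',a.min(0),a.max(0),a.mean(0)[::-1],P(326,266,.08))
```

```text
cup [0.6239 0.0457 0.104 ] he [0.5529 0.1202 0.1   ] bar [0.4496 0.0428 0.056 ] [ 0.4627 -0.0527  0.056 ] mid [ 0.4571 -0.0041  0.056 ]
[array([0.4746, 0.1006, 0.022 ]), array([0.7183, 0.1331, 0.022 ]), array([ 0.7242, -0.1269,  0.022 ]), array([ 0.5084, -0.1562,  0.022 ])] [ 0.606375 -0.01235   0.022   ]
red [270 326] [287 337] [330.49700599 278.13173653] [ 0.5826 -0.1137  0.08  ]
```

>>> carry_out(
  plan="0.2 0.55 0 0 0 0;0.25 0.7 0 0 0 0;0.25 0.7 0 0 0 0;0.2 0.6 0 0 0 0;0.08 0.31 0 0 0 0;0 0 0.6 0 0 0;0 0 0.6 0 0 0;0 0 0 0 0 0",
)

```text
time_s: 3.48
eef_pos: [0.6188, 0.0411, 0.1775]
eef_rot: [-0.004, 0.53, 0.848, -0.002]
wrist_force: [-1.4, 0.2, -1.3]
opening: 0.997
grasp_force: 0.0
```

Run:
```python
from h import *
print(to([.6235,.0453,.062]))
```

```text
(array([0.03, 0.17, 2.89]), np.float64(2.024))
```

>>> carry_out(
  plan="0 0.1 0 0 0 0;0 0 0.5 0 0 0;0 0 0.6 0 0 0;0 0 0.6 0 0 0;0 0 0.5 0 0 0;0 0 0.3 0 0 0;0 0 0.2 0 0 0;0 0 0 0 0 0",
)

```text
time_s: 4.15
eef_pos: [0.6258, 0.043, 0.0747]
eef_rot: [-0.001, 0.53, 0.848, -0.0]
wrist_force: [0.0, -0.2, -0.2]
opening: 0.999
grasp_force: 0.0
```

Run:
```python
from h import *
print(to([.6235,.0453,.062])); snap('wrist','w2.png')
```

```text
(array([ 0.08, -0.03,  0.32]), np.float64(2.024))
```

View pics/w2.png

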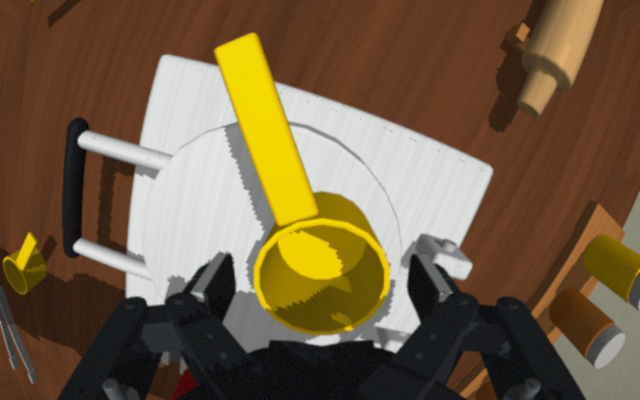

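The wrist view shows the cup rim centred at (322,275) between the fingers at (232,275) and (410,275), with the handle clear of both.

>>> carry_out(
  plan="0.08 0 0.1 0 0 0;0 0 0.1 0 0 0;0 0 0.1 0 0 0;0 0 0 0 0 0;0 0 0 0 0 0;0 0 0 0 0 0;0 0 0 0 0 0;0 0 0 0 0 0",
)

```text
time_s: 4.87
eef_pos: [0.6248, 0.0462, 0.0636]
eef_rot: [0.0, 0.53, 0.848, 0.0]
wrist_force: [-0.1, 0.1, -0.2]
opening: 0.997
grasp_force: 0.0
```

>>> carry_out(
  plan="0 0 0 0 0 0;0 0 0 0 0 0;0 0 0 0 0 0;0 0 0 0 0 0;0 0 0 0 0 0;0 0 0 0 0 0;0 0 0 0 0 0;0 0 0 0 0 0",
  claw=1,
)

```text
time_s: 5.53
eef_pos: [0.6249, 0.0461, 0.0637]
eef_rot: [0.0, 0.53, 0.848, 0.0]
wrist_force: [-0.2, -1.2, 3.3]
opening: 0.669
grasp_force: 64.1
```

>>> carry_out(
  plan="0 0 -0.05 0 0 0;0 0 -0.15 0 0 0;0 0 -0.3 0 0 0;0 0 -0.4 0 0 0;0 0 -0.4 0 0 0;0 0 -0.4 0 0 0;0 0 -0.3 0 0 0;0 0 -0.1 0 0 0",
)

```text
time_s: 6.2
eef_pos: [0.626, 0.0462, 0.1505]
eef_rot: [0.002, 0.53, 0.848, 0.001]
wrist_force: [0.3, 0.2, -0.5]
opening: 0.673
grasp_force: 63.9
```

Run:
```python
from h import *
print(to([.476,.3767,.137]))
```

```text
(array([9.07, 0.25, 0.32]), np.float64(2.025))
```

>>> carry_out(
  plan="0.4 0 0 0 0 0;0.7 0.03 0 0 0 0;0.8 0.03 0 0 0 0;0.8 0.03 0 0 0 0;0.8 0.03 0 0 0 0;0.8 0.03 0 0 0 0;0.8 0.03 0 0 0 0;0.8 0.03 0 0 0 0",
)

```text
time_s: 6.87
eef_pos: [0.5265, 0.2637, 0.1463]
eef_rot: [-0.001, 0.53, 0.848, -0.001]
wrist_force: [1.5, 1.3, -0.8]
opening: 0.671
grasp_force: 63.9
```

>>> carry_out(
  plan="0.8 0.03 0 0 0 0;0.8 0.02 0 0 0 0;0.7 0.02 0 0 0 0;0.5 0 0 0 0 0;0.2 0 0 0 0 0;0 0 0 0 0 0;0 0 0 0 0 0;0 0 0 0 0 0",
)

```text
time_s: 7.53
eef_pos: [0.4788, 0.3701, 0.1469]
eef_rot: [0.0, 0.53, 0.848, -0.0]
wrist_force: [0.3, 0.3, -0.5]
opening: 0.672
grasp_force: 63.9
```

Run:
```python
from h import *
print(to([.476,.3767,.0165])); snap('wrist','w3.png')
```

```text
(array([0.18, 0.01, 3.26]), np.float64(2.024))
```

View pics/w3.png

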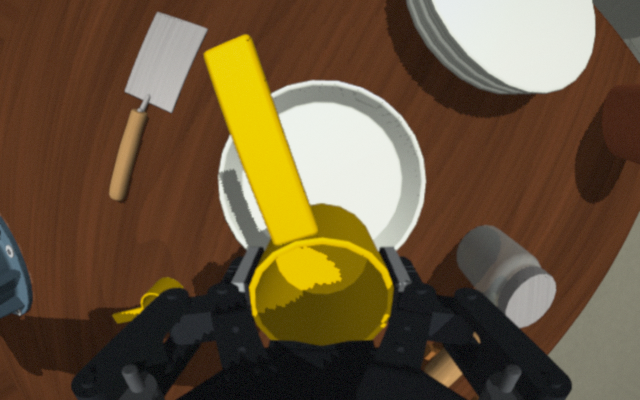

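The cup is held upright and the dish lies below it, its rim spanning columns 218–426 and centred on the fingers' line, so the position holds.

>>> carry_out(
  plan="0.1 0 0.2 0 0 0;0.08 0 0.5 0 0 0;0 0 0.6 0 0 0;0 0 0.6 0 0 0;0 0 0.5 0 0 0;0 0 0.3 0 0 0;0 0 0.2 0 0 0;0 0 0 0 0 0",
)

```text
time_s: 8.25
eef_pos: [0.4746, 0.3766, 0.0294]
eef_rot: [-0.001, 0.53, 0.848, -0.001]
wrist_force: [0.4, -0.2, -1.0]
opening: 0.672
grasp_force: 64.0
```

>>> carry_out(
  plan="0 0 0.05 0 0 0;0 0 0.05 0 0 0;0 0 0.05 0 0 0;0 0 0.05 0 0 0;0 0 0.05 0 0 0;0 0 0 0 0 0;0 0 0 0 0 0;0 0 0 0 0 0",
)

```text
time_s: 8.92
eef_pos: [0.4755, 0.3776, 0.0214]
eef_rot: [0.0, 0.53, 0.848, 0.0]
wrist_force: [0.0, -0.4, -1.3]
opening: 0.667
grasp_force: 64.0
```

>>> carry_out(
  plan="0 0 0.03 0 0 0;0 0 0.03 0 0 0;0 0 0.03 0 0 0;0 0 0.03 0 0 0;0 0 0 0 0 0;0 0 0 0 0 0;0 0 0 0 0 0;0 0 0 0 0 0",
)

```text
time_s: 9.58
eef_pos: [0.4755, 0.3776, 0.0165]
eef_rot: [0.0, 0.53, 0.848, 0.0]
wrist_force: [-0.4, -0.0, -0.1]
opening: 0.669
grasp_force: 64.0
```

>>> carry_out(
  plan="0 0 0.025 0 0 0;0 0 0.025 0 0 0;0 0 0 0 0 0;0 0 0 0 0 0;0 0 0 0 0 0;0 0 0 0 0 0;0 0 0 0 0 0;0 0 0 0 0 0",
)

```text
time_s: 10.25
eef_pos: [0.4756, 0.3777, 0.0156]
eef_rot: [0.0, 0.53, 0.848, 0.0]
wrist_force: [-3.2, -2.9, 7.8]
opening: 0.667
grasp_force: 64.6
```

>>> carry_out(
  plan="0 0 0 0 0 0;0 0 0 0 0 0;0 0 0 0 0 0;0 0 0 0 0 0;0 0 0 0 0 0;0 0 0 0 0 0;0 0 0 0 0 0;0 0 0 0 0 0",
  claw=-1,
)

```text
time_s: 10.92
eef_pos: [0.4754, 0.3776, 0.0144]
eef_rot: [-0.0, 0.53, 0.848, -0.0]
wrist_force: [-0.9, 0.5, 0.5]
opening: 0.999
grasp_force: 0.0
```

>>> carry_out(
  plan="0 0 -0.2 0 0 0;0 0 -0.4 0 0 0;0 0 -0.6 0 0 0;0 0 -0.8 0 0 0;0 0 -0.8 0 0 0;0 0 -0.8 0 0 0;0 0 -0.6 0 0 0;0 0 0 0 0 0",
)

```text
time_s: 11.58
eef_pos: [0.4786, 0.3794, 0.1901]
eef_rot: [0.003, 0.53, 0.848, 0.005]
wrist_force: [0.5, 0.4, 1.2]
opening: 0.998
grasp_force: 0.0
```

Run:
```python
from h import *
snap('wrist','w4.png'); print(to([.585,-.1215,.2]))
```

```text
(array([-12.42,  -3.07,  -0.35]), np.float64(2.025))
```

View pics/w4.png

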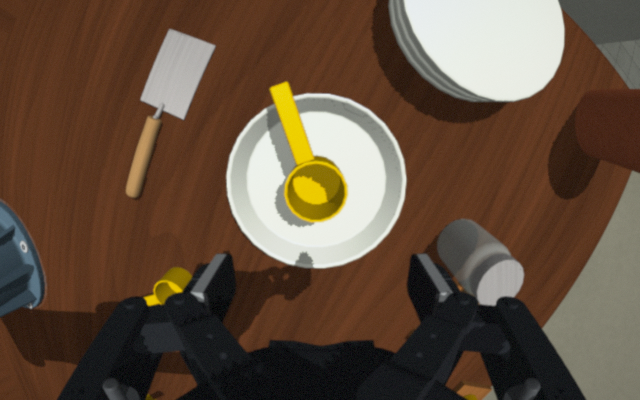

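The cup stands upright in the dish at (316,190), near the dish centre at (316,180).

>>> carry_out(
  plan="0 0 0 0 0 0.9;0 0 0 0 0 0.9;0 0 0 0 0 0.9;0 0 0 0 0 0.6;-0.5 0.06 0 0 0 0;-0.9 0.08 0 0 0 0;-0.95 0.08 0 0 0 0;-0.95 0.08 0 0 0 0",
  claw=-0.4,
)

```text
time_s: 12.3
eef_pos: [0.5026, 0.2469, 0.1811]
eef_rot: [-0.001, 0.661, 0.75, -0.001]
wrist_force: [1.3, -0.2, -0.4]
opening: 0.697
grasp_force: 0.0
```

>>> carry_out(
  plan="-0.95 0.08 0 0 0 0;-0.95 0.08 0 0 0 0;-0.95 0.08 0 0 0 0;-0.95 0.08 0 0 0 0;-0.9 0.08 0 0 0 0;-0.8 0.08 0 0 0 0;-0.4 0.06 0 0 0 0;0 0 0 0 0 0",
)

```text
time_s: 12.97
eef_pos: [0.5543, 0.013, 0.1815]
eef_rot: [-0.0, 0.664, 0.748, -0.001]
wrist_force: [-0.2, 0.3, -0.9]
opening: 0.699
grasp_force: 0.0
```

Run:
```python
from h import *
snap('wrist','w5.png'); print(to([.585,-.1215,.2]))
```

```text
(array([-3.48,  0.36, -0.47]), np.float64(1.691))
```

View pics/w5.png

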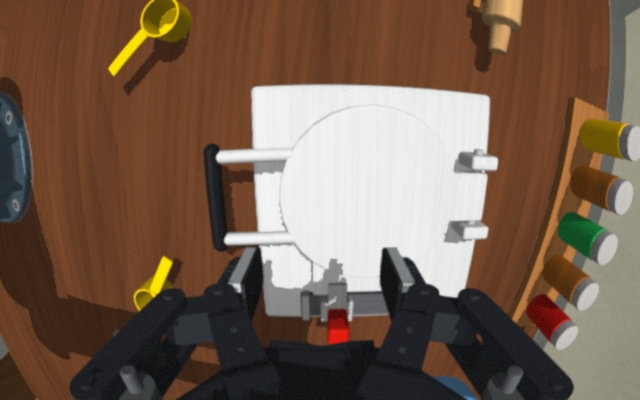

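The view is square to the press: bar mid (216,197), red grip (339,325), fingers centred on column 322. That fits the computed shift.

>>> carry_out(
  plan="-0.4 0.1 0 0 0 0;-0.7 0.1 0 0 0 0;-0.8 0.1 0 0 0 0;-0.8 0.06 0 0 0 0;-0.55 0 0 0 0 0;-0.2 0 0 0 0 0;0 0 0 0 0 0;0 0 0 0 0 0",
)

```text
time_s: 13.68
eef_pos: [0.5851, -0.1171, 0.1818]
eef_rot: [-0.001, 0.662, 0.75, 0.0]
wrist_force: [-0.4, -0.2, -0.5]
opening: 0.703
grasp_force: 0.0
```

Run:
```python
from h import *
w=load('w5.png'); print('bar',fpx(w,216,197,.056)); print(to([.585,-.1215,.057]))
c=snap('wrist','w6.png'); d=c['pixels'].astype(int)
m=((d[...,0]>140)&(d[...,1]<60)&(d[...,2]<60)).astype(np.uint8)
n,l,s,ce=cv2.connectedComponentsWithStats(m)
for i in range(1,n):
    if s[i,4]>60: print(s[i],ce[i],fpx(c,*ce[i],.08))
```

```text
bar [ 0.45678675 -0.0014329   0.056     ]
(array([-0.11, -0.01,  3.12]), np.float64(1.695))
[311 198  26  26 642] [323.41433022 210.73676012] [ 0.58831509 -0.12462138  0.08      ]
```

>>> carry_out(
  plan="-0.13 0.04 0.3 0 0 0;0 0 0.5 0 0 0;0 0 0.6 0 0 0;0 0 0.6 0 0 0;0 0 0.5 0 0 0;0 0 0.4 0 0 0;0 0 0.2 0 0 0;0 0 0 0 0 0",
)

```text
time_s: 14.4
eef_pos: [0.586, -0.1219, 0.0557]
eef_rot: [-0.002, 0.661, 0.75, -0.001]
wrist_force: [0.2, -0.7, 0.2]
opening: 0.7
grasp_force: 0.0
```

>>> carry_out(
  plan="0 0 0 0 0 0;0 0 0 0 0 0;0 0 0 0 0 0;0 0 0 0 0 0;0 0 0 0 0 0;0 0 0 0 0 0;0 0 0 0 0 0;0 0 0 0 0 0",
  claw=1,
)

```text
time_s: 15.07
eef_pos: [0.5888, -0.1238, 0.0601]
eef_rot: [0.001, 0.662, 0.75, 0.001]
wrist_force: [-1.0, 1.1, 7.3]
opening: 0.244
grasp_force: 59.4
```

>>> carry_out(
  plan="0 0.1 -0.05 0 0 0;0 0.2 0 0 0 0;0 0.2 0 0 0 0;0 0.2 0 0 0 0;0 0.2 0 0 0 0;0 0.2 0 0 0 0;0 0.15 0 0 0 0;0 0 0 0 0 0",
)

```text
time_s: 15.73
eef_pos: [0.6391, -0.1175, 0.0602]
eef_rot: [0.001, 0.662, 0.75, 0.0]
wrist_force: [3.5, -4.1, -8.3]
opening: 0.247
grasp_force: 60.0
```

>>> carry_out(
  plan="0 0.08 0 0 0 0;0 0.08 0 0 0 0;0 0.05 0 0 0 0;0 0.05 0 0 0 0;0 0 0 0 0 0;0 0 0 0 0 0;0 0 0 0 0 0;0 0 0 0 0 0",
)

```text
time_s: 16.4
eef_pos: [0.642, -0.1171, 0.0601]
eef_rot: [-0.005, 0.662, 0.75, -0.004]
wrist_force: [-25.0, -7.3, 11.5]
opening: 0.249
grasp_force: 62.5
```

>>> carry_out(
  plan="0 0 0 0 0 0;0 0 0 0 0 0;0 0 0 0 0 0;0 0 0 0 0 0;0 0 0 0 0 0;0 0 0 0 0 0;0 0 0 0 0 0;0 0 0 0 0 0",
  claw=-0.4,
)

```text
time_s: 17.07
eef_pos: [0.6479, -0.1159, 0.0605]
eef_rot: [0.0, 0.662, 0.75, 0.0]
wrist_force: [-0.3, 0.6, 0.7]
opening: 0.699
grasp_force: 0.0
```

>>> carry_out(
  plan="0 -0.1 -0.2 0 0 0;0 0 -0.5 0 0 0;0 0 -0.6 0 0 0;0 0 -0.7 0 0 0;0 0 -0.6 0 0 0;0 0 -0.4 0 0 0;0 0 -0.2 0 0 0;0 0 0 0 0 0",
)

```text
time_s: 17.73
eef_pos: [0.645, -0.1171, 0.1915]
eef_rot: [0.002, 0.662, 0.75, 0.001]
wrist_force: [-0.2, -0.4, 0.2]
opening: 0.704
grasp_force: 0.0
```

Run:
```python
from h import *
c=snap('wrist','w7.png'); a=c['pixels'][130:330,200:440,::-1]
cv2.imwrite('pics/w7c.png',cv2.resize(a,None,fx=3,fy=3,interpolation=cv2.INTER_CUBIC))
print(to([.457,-.003,.2]))
```

```text
(array([ 3.4 , -4.29, -0.27]), np.float64(1.695))
```

View pics/w7c.png

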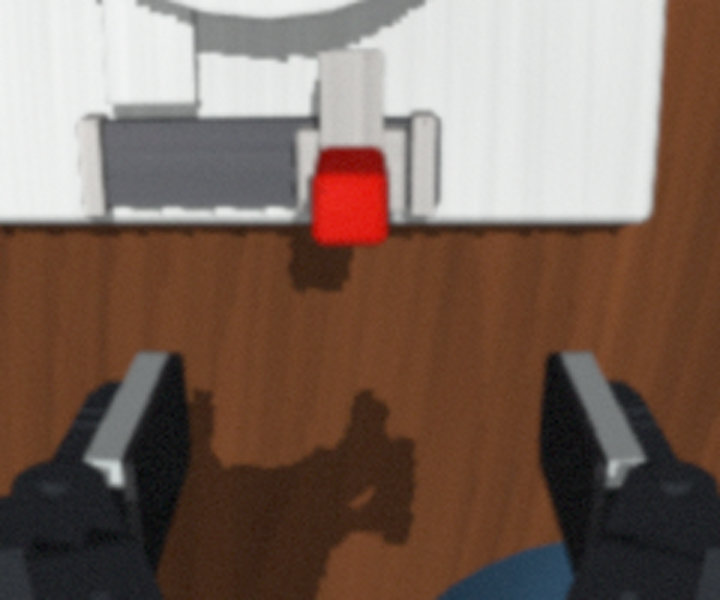

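The carriage at crop (296–405, 170) stops about 2 mm short of the end block at 412. The force said it hit a stop, but the margin is thin, so I'll push again from behind with shut fingers.

>>> carry_out(
  plan="0 -0.4 0 0 0 0;0 -0.45 0 0 0 0;0 0 0 0 0 0;0 0 0 0 0 0;0 0 0 0 0 0;0 0 0.4 0 0 0;0 0 0.6 0 0 0;0 0 0.6 0 0 0",
  claw=1,
)

```text
time_s: 18.45
eef_pos: [0.6114, -0.121, 0.1243]
eef_rot: [0.001, 0.662, 0.75, 0.0]
wrist_force: [0.5, -0.4, 0.4]
opening: 0.001
grasp_force: 0.0
```

>>> carry_out(
  plan="0 0 0.6 0 0 0;0 0 0.6 0 0 0;0 0 0.4 0 0 0;0 0 0 0 0 0;0 0 0 0 0 0;0 0 0 0 0 0;0 0 0 0 0 0;0 0 0 0 0 0",
)

```text
time_s: 19.12
eef_pos: [0.6113, -0.1212, 0.0622]
eef_rot: [0.001, 0.662, 0.75, 0.0]
wrist_force: [0.3, 0.0, 0.5]
opening: 0.002
grasp_force: 0.0
```

>>> carry_out(
  plan="0 0.07 0 0 0 0;0 0.07 0 0 0 0;0 0.04 0 0 0 0;0 0.04 0 0 0 0;0 0 0 0 0 0;0 0 0 0 0 0;0 0 0 0 0 0;0 0 0 0 0 0",
)

```text
time_s: 19.78
eef_pos: [0.6171, -0.1201, 0.0611]
eef_rot: [-0.001, 0.662, 0.75, -0.001]
wrist_force: [-10.8, -1.4, 9.7]
opening: -0.002
grasp_force: 5.5
```

>>> carry_out(
  plan="0 0.05 0 0 0 0;0 0.05 0 0 0 0;0 0.05 0 0 0 0;0 0 0 0 0 0;0 0 0 0 0 0;0 0 0 0 0 0;0 0 0 0 0 0;0 0 0 0 0 0",
)

```text
time_s: 20.45
eef_pos: [0.6176, -0.12, 0.0611]
eef_rot: [-0.006, 0.662, 0.75, -0.006]
wrist_force: [-34.8, -4.2, 26.0]
opening: 0.002
grasp_force: 18.0
```

It moved only 0.5 mm more as the force went from 11 N to 35 N, so the lock is at its end stop. I'll retreat and go to the bar.

>>> carry_out(
  plan="0 -0.3 0 0 0 0;0 -0.2 -0.3 0 0 0;0 0 -0.7 0 0 0;0 0 -0.8 0 0 0;0 0 -0.8 0 0 0;0 0 -0.5 0 0 0;0 0 0 0 0 0;0 0 0 0 0 0",
  claw=0,
)

```text
time_s: 21.12
eef_pos: [0.6061, -0.1218, 0.1864]
eef_rot: [0.002, 0.662, 0.75, 0.001]
wrist_force: [1.2, 0.4, -1.2]
opening: 0.501
grasp_force: 0.0
```

Run:
```python
from h import *
print(to([.457,-.003,.18]))
```

```text
(array([ 3.41, -3.33,  0.14]), np.float64(1.695))
```

>>> carry_out(
  plan="0.4 -0.4 0 0 0 0;0.6 -0.6 0 0 0 0;0.65 -0.65 0 0 0 0;0.65 -0.65 0 0 0 0;0.6 -0.55 0 0 0 0;0.4 -0.4 0 0 0 0;0.15 -0.15 0 0 0 0;0 0 0 0 0 0",
)

```text
time_s: 21.78
eef_pos: [0.451, -0.0, 0.1832]
eef_rot: [-0.001, 0.661, 0.75, -0.001]
wrist_force: [1.3, 0.3, -0.1]
opening: 0.501
grasp_force: 0.0
```

Run:
```python
from h import *
c=snap('wrist','w8.png'); print(to([.457,-.003,.04]))
d=c['pixels'].astype(int)
m=((d.max(2)<55)).astype(np.uint8); m[270:]=0
n,l,s,ce=cv2.connectedComponentsWithStats(m)
for i in range(1,n):
    if s[i,4]>300: print(s[i],ce[i],fpx(c,*ce[i],.058))
```

```text
(array([-0.06,  0.11,  3.6 ]), np.float64(1.696))
[   0   89   53  103 2693] [ 21.19606387 145.18900854] [0.06040528 0.0200617  0.058     ]
[ 317  142   20  110 1814] [326.14939361 196.32194046] [ 0.4559874  -0.00142371  0.058     ]
[  0 189  43  36 932] [ 19.4388412  207.48927039] [ 0.03806018 -0.06759934  0.058     ]
```

View pics/w8.png

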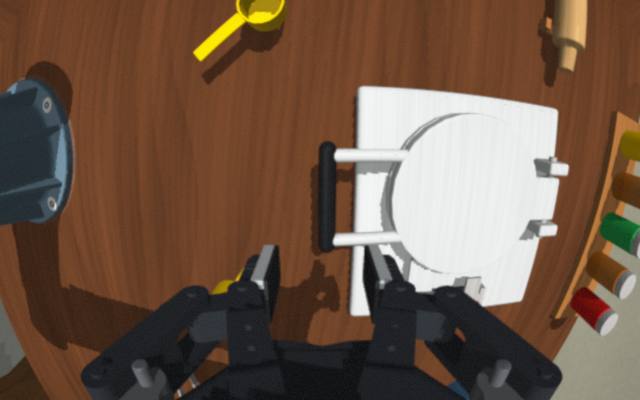

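The bar is at (326,196) and the finger centre at column 322, so the shift is small and the inner finger clears the lid edge.

>>> carry_out(
  plan="0 0.1 0.3 0 0 0;0 0 0.6 0 0 0;0 0 0.7 0 0 0;0 0 0.7 0 0 0;0 0 0.6 0 0 0;0 0 0.4 0 0 0;0 0 0.25 0 0 0;0 0 0 0 0 0",
)

```text
time_s: 22.5
eef_pos: [0.4559, -0.0012, 0.0401]
eef_rot: [-0.002, 0.662, 0.749, -0.001]
wrist_force: [-0.5, 0.1, -0.2]
opening: 0.5
grasp_force: 0.0
```

>>> carry_out(
  plan="0 0 0 0 0 0;0 0 0 0 0 0;0 0 0 0 0 0;0 0 0 0 0 0;0 0 0 0 0 0;0 0 0 0 0 0;0 0 0 0 0 0;0 0 0 0 0 0",
  claw=1,
)

```text
time_s: 23.17
eef_pos: [0.456, -0.0016, 0.0435]
eef_rot: [-0.0, 0.662, 0.75, -0.001]
wrist_force: [-7.1, -3.2, 3.8]
opening: 0.165
grasp_force: 58.4
```

>>> carry_out(
  plan="0 0 0 0 0 0;0 0 0 0 0 0;0 0 0 0 0 0;0 0 0 0 0 0;0 0 0.08 0 0 0;0 0 0.08 0 0 0;0 0 0 0 0 0;0 0 0 0 0 0",
  claw=0,
)

```text
time_s: 23.83
eef_pos: [0.4565, -0.0007, 0.0357]
eef_rot: [-0.0, 0.662, 0.75, -0.0]
wrist_force: [0.4, -0.1, 0.3]
opening: 0.5
grasp_force: 0.0
```

>>> carry_out(
  plan="0 0 0 0 0 0;0 0 0 0 0 0;0 0 0 0 0 0;0 0 0 0 0 0;0 0 0 0 0 0;0 0 0 0 0 0;0 0 0 0 0 0;0 0 0 0 0 0",
  claw=1,
)

```text
time_s: 24.5
eef_pos: [0.4558, -0.0009, 0.0361]
eef_rot: [-0.001, 0.662, 0.75, -0.001]
wrist_force: [-4.8, -2.2, 4.4]
opening: 0.167
grasp_force: 58.3
```

Run:
```python
import numpy as np
# arc increments in units (forward = tool y, up = -tool z)
a=np.linspace(0,1.4,41)+.047; r=.2553
f=-r*np.cos(a)/.04; u=r*np.sin(a)/.04
for i in range(0,40,8): print([(round(f[j+1]-f[j],2),round(u[j]-u[j+1],2)) for j in range(i,i+8)], round(f[i+8]*.04+.11,3), round(u[i+8]*.04+.044,3))
```

```text
[(np.float64(0.01), np.float64(-0.22)), (np.float64(0.02), np.float64(-0.22)), (np.float64(0.03), np.float64(-0.22)), (np.float64(0.04), np.float64(-0.22)), (np.float64(0.05), np.float64(-0.22)), (np.float64(0.05), np.float64(-0.22)), (np.float64(0.06), np.float64(-0.22)), (np.float64(0.07), np.float64(-0.21))] -0.132 0.126
[(np.float64(0.08), np.float64(-0.21)), (np.float64(0.08), np.float64(-0.21)), (np.float64(0.09), np.float64(-0.2)), (np.float64(0.1), np.float64(-0.2)), (np.float64(0.1), np.float64(-0.2)), (np.float64(0.11), np.float64(-0.19)), (np.float64(0.12), np.float64(-0.19)), (np.float64(0.12), np.float64(-0.19))] -0.1 0.19
[(np.float64(0.13), np.float64(-0.18)), (np.float64(0.14), np.float64(-0.18)), (np.float64(0.14), np.float64(-0.17)), (np.float64(0.15), np.float64(-0.17)), (np.float64(0.15), np.float64(-0.16)), (np.float64(0.16), np.float64(-0.16)), (np.float64(0.17), np.float64(-0.15)), (np.float64(0.17), np.float64(-0.14))] -0.051 0.242
[(np.float64(0.18), np.float64(-0.14)), (np.float64(0.18), np.float64(-0.13)), (np.float64(0.18), np.float64(-0.13)), (np.float64(0.19), np.float64(-0.12)), (np.float64(0.19), np.float64(-0.11)), (np.float64(0.2), np.float64(-0.11)), (np.float64(0.2), np.float64(-0.1)), (np.float64(0.2), np.float64(-0.09))] 0.01 0.279
[(np.float64(0.21), np.float64(-0.08)), (np.float64(0.21), np.float64(-0.08)), (np.float64(0.21), np.float64(-0.07)), (np.float64(0.21), np.float64(-0.06)), (np.float64(0.22), np.float64(-0.05)), (np.float64(0.22), np.float64(-0.05)), (np.float64(0.22), np.float64(-0.04)), (np.float64(0.22), np.float64(-0.03))] 0.078 0.297
```

>>> carry_out(
  plan="0 0.01 -0.22 0 0 0;0 0.02 -0.22 0 0 0;0 0.03 -0.22 0 0 0;0 0.04 -0.22 0 0 0;0 0.05 -0.22 0 0 0;0 0.05 -0.22 0 0 0;0 0.06 -0.22 0 0 0;0 0.07 -0.21 0 0 0",
)

```text
time_s: 25.17
eef_pos: [0.4684, 0.0007, 0.1065]
eef_rot: [-0.001, 0.662, 0.75, -0.001]
wrist_force: [-3.8, -5.2, -6.9]
opening: 0.162
grasp_force: 58.4
```

>>> carry_out(
  plan="0 0.08 -0.21 0 0 0;0 0.08 -0.21 0 0 0;0 0.09 -0.2 0 0 0;0 0.1 -0.2 0 0 0;0 0.1 -0.2 0 0 0;0 0.11 -0.19 0 0 0;0 0.12 -0.19 0 0 0;0 0.12 -0.19 0 0 0",
)

```text
time_s: 25.83
eef_pos: [0.498, 0.0044, 0.1696]
eef_rot: [-0.003, 0.662, 0.75, -0.004]
wrist_force: [-12.9, -6.5, -1.9]
opening: 0.165
grasp_force: 58.3
```

>>> carry_out(
  plan="0 0.13 -0.18 0 0 0;0 0.14 -0.18 0 0 0;0 0.14 -0.17 0 0 0;0 0.15 -0.17 0 0 0;0 0.15 -0.16 0 0 0;0 0.16 -0.16 0 0 0;0 0.17 -0.15 0 0 0;0 0.17 -0.14 0 0 0",
)

```text
time_s: 26.5
eef_pos: [0.5449, 0.0101, 0.2246]
eef_rot: [-0.004, 0.662, 0.75, -0.005]
wrist_force: [-27.1, -5.6, 21.1]
opening: 0.164
grasp_force: 58.5
```

Run:
```python
from h import *
# target grasp point at lid 1.05-.. : offset of TCP from bar 0.020 below
h=np.array([.7078,.0261]);e=np.array([.9926,.1219])
o=ctrl.get_obs();p=o['eef_pos'];x=(h-p[:2])@e;z=p[2]+.02-.044
print(x,z,np.hypot(x,z),np.arctan2(z,x)-.047,o['wrist_force'])
```

```text
0.16362186049414773 0.2006282561698921 0.2588895718358277 0.8396468738601445 [-27.11382973  -5.57024714  21.12957938]
```

>>> carry_out(
  plan="0 0.15 -0.18 0 0 0;0 0.16 -0.17 0 0 0;0 0.18 -0.14 0 0 0;0 0.19 -0.12 0 0 0;0 0.19 -0.11 0 0 0;0 0.2 -0.11 0 0 0;0 0.2 -0.1 0 0 0;0 0.2 -0.09 0 0 0",
)

```text
time_s: 27.17
eef_pos: [0.6069, 0.0177, 0.2661]
eef_rot: [-0.0, 0.662, 0.75, -0.001]
wrist_force: [-11.1, -3.1, 8.3]
opening: 0.16
grasp_force: 58.4
```

>>> carry_out(
  plan="0 0.21 -0.09 0 0 0;0 0.21 -0.08 0 0 0;0 0.21 -0.08 0 0 0;0 0.21 -0.06 0 0 0;0 0.22 -0.05 0 0 0;0 0.22 -0.05 0 0 0;0 0.22 -0.04 0 0 0;0 0.22 -0.03 0 0 0",
)

```text
time_s: 27.83
eef_pos: [0.6762, 0.0264, 0.2861]
eef_rot: [0.001, 0.662, 0.75, -0.0]
wrist_force: [-6.7, -3.2, 8.6]
opening: 0.156
grasp_force: 63.4
```

Run:
```python
from h import *
h=np.array([.7078,.0261]);e=np.array([.9926,.1219])
o=ctrl.get_obs();p=o['eef_pos'];x=(h-p[:2])@e;z=p[2]+.02-.044
print(x,z,np.hypot(x,z),np.arctan2(z,x)-.047,o['wrist_force'])
```

```text
0.03133634198097897 0.262088325165709 0.2639550274514871 1.4047971829714712 [-6.65062299 -3.21753502  8.58884707]
```

>>> carry_out(
  plan="0 0 0 0 0 0;0 0 0 0 0 0;0 0 0 0 0 0;0 0 0 0 0 0;0 0 0 0 0 0;0 0 0 0 0 0;0 0 0 0 0 0;0 0 0 0 0 0",
  claw=-0.2,
)

```text
time_s: 28.5
eef_pos: [0.6763, 0.0265, 0.282]
eef_rot: [-0.0, 0.662, 0.75, -0.0]
wrist_force: [0.2, -0.5, 0.3]
opening: 0.599
grasp_force: 0.0
```

>>> carry_out(
  plan="0 0 -0.2 0 0 0;0 0 -0.4 0 0 0;0 0 -0.5 0 0 0;0 0 -0.6 0 0 0;0 0 -0.6 0 0 0;0 -0.3 -0.3 0 0 0;0 -0.4 0 0 0 0;0 0 0 0 0 0",
)

```text
time_s: 29.17
eef_pos: [0.6476, 0.023, 0.3889]
eef_rot: [0.001, 0.662, 0.75, 0.001]
wrist_force: [-0.3, -0.1, -0.0]
opening: 0.602
grasp_force: 0.0
```

>>> carry_out(
  plan="0 -0.5 0 0 0 0;0 -0.8 0 0 0 0;0 -0.8 0 0 0 0;0 -0.8 0 0 0 0;0 -0.8 0 0 0 0;0 -0.4 0 0 0 0;0 0 0 0 0 0;0 0 0 0 0 0",
)

```text
time_s: 29.83
eef_pos: [0.486, 0.0027, 0.3867]
eef_rot: [0.001, 0.662, 0.749, 0.0]
wrist_force: [-1.0, 0.1, -0.3]
opening: 0.596
grasp_force: 0.0
```

Run:
```python
from h import *
c=snap('scene','s9.png'); print(ctrl.get_obs()['wrist_force'])
a=c['pixels'][130:300,200:500,::-1]; cv2.imwrite('pics/s9c.png',cv2.resize(a,None,fx=2.6,fy=2.6))
```

```text
[0.31524324 0.21986933 0.53090775]
```

View pics/s9c.png

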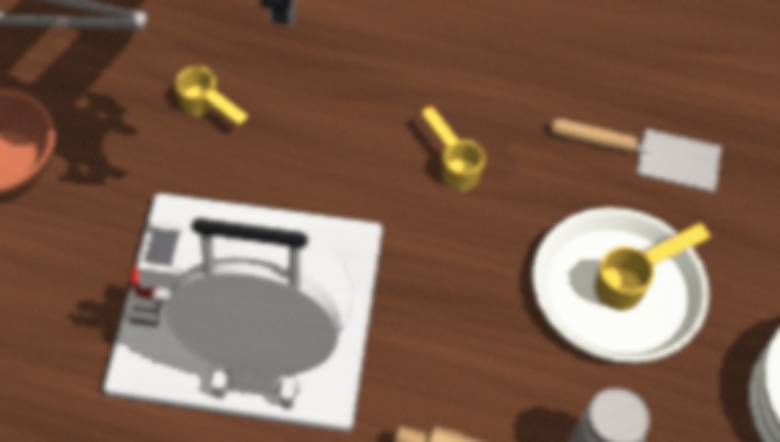

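The scene crop shows the lid standing open with the bar at (250,233), the lock at the rear, the cup upright in the dish at (625,275), and the robot clear. I'll check the bar pixel against the lid angle, then hand in.

Run:
```python
from h import *
c=load('s9.png')
A=lambda a:[.7078-.2553*np.cos(a+.047)*.9926,.0261-.2553*np.cos(a+.047)*.1219,.044+.2553*np.sin(a+.047)]
ang=np.arange(.8,1.61,.1); e=[np.linalg.norm(proj(c,A(a))-[200+250/2.6,130+233/2.6]) for a in ang]
print(np.round(e,1)); b=ang[np.argmin(e)]; print(b)
if b>1.25: print(ctrl.hand_in())
```

```text
[36.8 33.6 29.3 24.  17.5 10.1  2.2  8.3 18.4]
1.4
the job is handed in; nothing more can be done
None
```

The job is handed in: the cup stands upright in the dish, the lock is at its end stop, the lid is open about 1.4 rad (80 degrees), and the arm is clear; no verdict came back.

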